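# Feel along the ridge of a sprung plaster former

### The job

Before clay goes on the plaster former, feel its curved ridge for chips: run your fingertips lightly along the top of the ridge from its low end to its high end, touching it at each of the six pencil lines in turn, then take the hand away. Press so lightly that the former only gives a little on its springs and never comes down on its stop. Grasp and lift nothing, and leave the cup, the stamp and the tile beside it where they stand.

Things in the scene. Friction and masses are not known exactly. Their poses are not given: they have to be found in the camera images.
- line_1 (a point): point on the top of the ridge at the first dark pencil line, counted from the LOW end of the ridge (the lowest line, about 30 mm from the low end of the ridge; 68 mm above the table while nobody presses on the former). Six dark lines cross the ridge 40 mm apart along its length, 40 to 45 mm from one to the next seen from above; between two lines the ridge stays within 2 mm of the straight line joining them.
- line_2 (a point): point on the top of the ridge at the second dark pencil line, counted from the LOW end of the ridge (76 mm above the table while nobody presses on the former). The ridge is a plaster wall 28 mm wide with a fully rounded top (radius 14 mm), about 260 mm long.
- line_3 (a point): point on the top of the ridge at the third dark pencil line, counted from the LOW end of the ridge (84 mm above the table while nobody presses on the former). The ridge rises straight from about 65 mm above the table at its low end to about 111 mm at its high end.
- line_4 (a point): point on the top of the ridge at the fourth dark pencil line, counted from the LOW end of the ridge (92 mm above the table while nobody presses on the former). Seen from above the ridge is bowed sideways like a parabola, 30 mm out at the middle of the 200 mm between first and sixth line.
- line_5 (a point): point on the top of the ridge at the fifth dark pencil line, counted from the LOW end of the ridge (100 mm above the table while nobody presses on the former). 
- line_6 (a point): point on the top of the ridge at the sixth dark pencil line, counted from the LOW end of the ridge (the highest line, about 30 mm from the high end of the ridge; 108 mm above the table while nobody presses on the former). 
- base: wooden base board, 280 x 120 x 12 mm, fixed on the table; origin at the centre of its underside, x along its length towards the high end of the ridge, z up. It may stand in any direction. Four springs on it carry the former: a light wooden foot board (270 x 110 x 10 mm, 20 mm above the base board) with the plaster ridge on top.
- former (a joint): how far the sprung former is pushed down from rest, m: 0 at rest (springs hold it against its upper stop), 0.014 at the bottom stop. It only moves straight down and up, without tilting. It starts to give at about 2 N of downward push and then takes 0.6 N more per mm (about 5 N at 5 mm, 10 N at the bottom).
- cup: unglazed beige tumbler, 65 mm across, 67 mm high, standing loose close to the base board near the high end; origin at the centre of its underside. A bystander.
- stamp: small turned wooden pattern stamp, 19 mm across, 54 mm high, standing loose close to the base board near the low end; origin at the centre of its underside. A bystander.
- tile: L-shaped glaze test tile, 30 x 38 mm, 56 mm high, standing loose close to the base board; origin at the centre of its underside. A bystander.

How it is judged:
On the way, in this order (a step that is already met when the one before it is completed fails the run):
1. fingertips touch the ridge from above at the first line from the low end (hand centred within 18 mm of it, fingertips on top, not astride), the former giving by 0.5 mm or more (horizontal distance between the grasp point and line_1 below 0.018 m and z of the grasp point in the frame of line_1 above 0.003 m and value of joint former above 0.0005 m and contact force between the fingers and base above 0.3 N), for 0.04 s.
2. fingertips touch the ridge from above at the second line from the low end (hand centred within 18 mm of it, fingertips on top, not astride), the former giving by 0.5 mm or more (horizontal distance between the grasp point and line_2 below 0.018 m and z of the grasp point in the frame of line_2 above 0.003 m and value of joint former above 0.0005 m and contact force between the fingers and base above 0.3 N), for 0.04 s.
3. fingertips touch the ridge from above at the third line from the low end (hand centred within 18 mm of it, fingertips on top, not astride), the former giving by 0.5 mm or more (horizontal distance between the grasp point and line_3 below 0.018 m and z of the grasp point in the frame of line_3 above 0.003 m and value of joint former above 0.0005 m and contact force between the fingers and base above 0.3 N), for 0.04 s.
4. fingertips touch the ridge from above at the fourth line from the low end (hand centred within 18 mm of it, fingertips on top, not astride), the former giving by 0.5 mm or more (horizontal distance between the grasp point and line_4 below 0.018 m and z of the grasp point in the frame of line_4 above 0.003 m and value of joint former above 0.0005 m and contact force between the fingers and base above 0.3 N), for 0.04 s.
5. fingertips touch the ridge from above at the fifth line from the low end (hand centred within 18 mm of it, fingertips on top, not astride), the former giving by 0.5 mm or more (horizontal distance between the grasp point and line_5 below 0.018 m and z of the grasp point in the frame of line_5 above 0.003 m and value of joint former above 0.0005 m and contact force between the fingers and base above 0.3 N), for 0.04 s.
6. fingertips touch the ridge from above at the sixth line from the low end (hand centred within 18 mm of it, fingertips on top, not astride), the former giving by 0.5 mm or more (horizontal distance between the grasp point and line_6 below 0.018 m and z of the grasp point in the frame of line_6 above 0.003 m and value of joint former above 0.0005 m and contact force between the fingers and base above 0.3 N), for 0.04 s.
At the end, for the whole second after the job is handed in: The six lines have been touched in order from the low end; the former is back up at rest (within 0.5 mm), and cup, stamp and tile stand upright (within 0.15 rad), at rest, within 15 mm of where they stood (value of joint former below 0.0005 m and distance of each of cup, stamp, tile from where it was at the start of the episode below 0.015 m and angle between each of cup, stamp, tile's own z axis and vertical below 0.15 rad and linear speed of each of cup, stamp, tile below 0.02 m/s).
It fails at once if the former is pressed down more than 12 mm, nearly on its stop (value of joint former above 0.012 m).
It fails at once if the former or anything else is pushed by the fingers with more than 25 N (contact force between the fingers and anything else above 25 N).
It fails at once if the cup is lifted, carried, knocked over or shifted by more than 15 mm (distance of cup from where it was at the start of the episode above 0.015 m or angle between cup's own z axis and vertical above 0.3 rad).
It fails at once if the stamp is lifted, carried, knocked over or shifted by more than 15 mm (distance of stamp from where it was at the start of the episode above 0.015 m or angle between stamp's own z axis and vertical above 0.3 rad).
It fails at once if the tile is lifted, carried, knocked over or shifted by more than 15 mm (distance of tile from where it was at the start of the episode above 0.015 m or angle between tile's own z axis and vertical above 0.3 rad).
It also fails if it takes over 38 s, if anything falls off the work surface, if the arm or the gripper's body presses on something with over 40 N, if the wrist force passes 120 N, or if a joint passes its speed limit or range.

### The arm

A 7-joint arm with a two-finger parallel gripper is mounted at the origin on a cart in front of the work surface, level with it; the furniture and walls round the work are solid. World frame = base frame: x ahead of the robot, y to its left, z up, the work surface at z = 0. Lengths are in m, angles in rad, forces in N, time in s.
With the tool pointing down it reaches from about 0.425 to 0.925 m from the base axis. Payload 6.8 kg.
Tool frame: the origin (TCP) lies between the finger pads; the fingertips stand r.tcp_to_tips ahead of it and the grasp point (between the pads) lies 3 mm ahead of it (r.tcp_to_tips is the distance from the TCP to the fingertips, in m); z points along the fingers, y is the line along which they close (so a half turn about z gives the same grasp; the last joint's range is limited). The gripper opens to 85 mm and grips with 20 to 120 N. Pads are 22 mm wide; open, the fingers measure 114 mm over their backs; the gripper's body (76 mm by 85 mm) begins 54 mm behind the grasp point. The pads swing forward as they close: fully open they stand 13 mm farther back than shut.
Start: joints at [-1.232, 0.477, 0.022, 1.555, -0.011, 1.109, -0.083], TCP at [0.292, 0.609, 0.253] pointing down, gripper open.
Joint ranges: [-2.96, 2.96], [-0.34, 2.1], [-1.41, 1.46], [0.24, 2.44], [-1.37, 4.51], [0.17, 1.92], [-2.96, 2.96]. Speed limits (rad/s): [2.39, 2.39, 3.14, 3.14, 3.14, 3.14, 3.14].

### API

Orientations are given as a rotation vector (axis times angle).
In Python, from bench import r gives the robot as it stands. The module is installed in compiled form; this text tells all that it offers.
- The arm moves only by the tool step_arm, never from a script. Its argument "moves" is a list of rows, each an object of numbers: "rx", "ry", "rz": the turn, a rotation vector about the tool's x, y, z in degrees; "dx", "dy", "dz": the shift along the tool's x, y, z in mm; "gripper": the opening, from -1 (shut) to 1 (fully open). In form: [{"rx": .., "ry": .., "rz": .., "dx": .., "dy": .., "dz": .., "gripper": ..}, ...]. A call has 1 to 20 rows; each row shifts and turns the commanded pose from where the row before left it, along the tool's axes as they then stand; what a row does not reach is not made up. A row lasts 1/8 s, in which the tool goes at most 62.5 mm and 10.7 degrees, less where a joint would pass 70% of its speed; a pose out of reach is approached as far as the arm can. A call is refused whole if a number of a shift passes 62.5 or a number of a turn 10.7, either way. A call with a gripper value outside its range is refused whole. The fingers move at their own pace and stop on an object; "grip_force" is the grip in N (left out, the last holds). Time passes only in rows, so rows that do not move let the fingers close. It gives the time, the measured TCP pose, the force, the opening and the grip force at its end, in the units of the state.
- r.get_obs(): the state, without advancing time (a new reading comes with each control period).
- r.grab_frame(name): name is "side" or "top"; returns the picture (480x640x3 uint8, blue, green, red); there is no depth.
- r.camera_info(name): a dict with "mtx" (3x3 intrinsics, pixels), "rvec" (rotation vector, rad) and "tvec" (3), from world to camera coordinates, as OpenCV has them. Camera axes: x right, y down, z forward; pixel columns grow to the right and rows downward; lengths in m; the calibration is good to about 2 mm. A picture is of the moment at which its call begins. camera_info takes no time and is no camera call.
- r.hand_in(): hands the job in; it is judged then, once.
The state is a dict: "clock": time; "joints": joint angles; "qvel": joint speeds; "tau": joint torques, N m; "tcp_pos": TCP position; "orientation": TCP orientation; "contact_force": force on the tool from outside, world axes, zero at the start; "moment": the same for the moment, N m; "grip_width": finger opening in m; "gripper_force": force on a finger pad.
Only numpy, scipy, OpenCV 4.12 (cv2) and the standard library are available. Lean on these libraries where they do the work, as an engineer would, in place of code of your own. Each camera call takes 0.05 s, during which the arm holds its last target. There are 200 camera calls.

## Working session

There is one attempt and no reset: what is moved stays moved. The work goes in short steps, Python scripts to look and compute and a tool call to move; the robot and the scene stay as the last step left them, time stands still between calls to the robot, and variables do not carry over. Pictures are saved under pics/ and viewed, at most 10 in all, crops included, and the job is handed in when it is done.

Besides the shell and the picture viewer there is one more tool, called after "Call:" by a JSON object that holds its "fn" and its "kwargs", one argument or row to a line. step_arm: Moves the arm, as the interface text tells. Its arguments: {"type":"object","properties":{"moves":{"type":"array","items":{"type":"object","properties":{"rx":{"type":"number"},"ry":{"type":"number"},"rz":{"type":"number"},"dx":{"type":"number"},"dy":{"type":"number"},"dz":{"type":"number"},"gripper":{"type":"number"}}}},"grip_force":{"type":"number"}},"required":["moves"]}

```bash
mkdir -p pics; python3 - <<'E'
from bench import r
import cv2
for n in("top","side"):
    cv2.imwrite(f"pics/{n}0.png",r.grab_frame(n)); c=r.camera_info(n); print(n,c)
o=r.get_obs();print(o,r.tcp_to_tips)
E
```

```text
top {'mtx': array([[597.86938462,   0.        , 310.47286813],
       [  0.        , 597.86938462, 229.39856077],
       [  0.        ,   0.        ,   1.        ]]), 'rvec': array([ 2.14772504, -2.13144449,  0.17039072]), 'tvec': array([0.03098869, 0.5876251 , 1.05991933])}
side {'mtx': array([[558.29441546,   0.        , 321.6955642 ],
       [  0.        , 558.29441546, 246.47829153],
       [  0.        ,   0.        ,   1.        ]]), 'rvec': array([ 0.07484891,  2.71403152, -1.5550984 ]), 'tvec': array([0.57592311, 0.0281204 , 1.01541477])}
{'clock': 0.1, 'joints': array([-1.23208706,  0.4776896 ,  0.0223687 ,  1.55635092, -0.01148124,
        1.10929927, -0.08309962]), 'qvel': array([ 0.00086075, -0.00194768, -0.00045871, -0.00223507, -0.00053895,
       -0.00079056, -0.00086424]), 'tau': array([ 4.73768654e-03, -5.97767508e+01,  1.61422905e+00, -2.81954277e+01,
        1.29595469e-02,  4.98993948e-03,  2.46019738e-06]), 'tcp_pos': array([0.29147318, 0.60827563, 0.25244279]), 'orientation': array([-6.95966161e-01, -3.06331123e+00,  2.51976198e-03]), 'contact_force': array([-0.92921386,  0.29563056,  0.09886498]), 'moment': array([-0.00513875, -0.00868735,  0.00351396]), 'gripper_force': 0.0, 'grip_width': 0.08545735191014944} 0.022
```

View pics/top0.png

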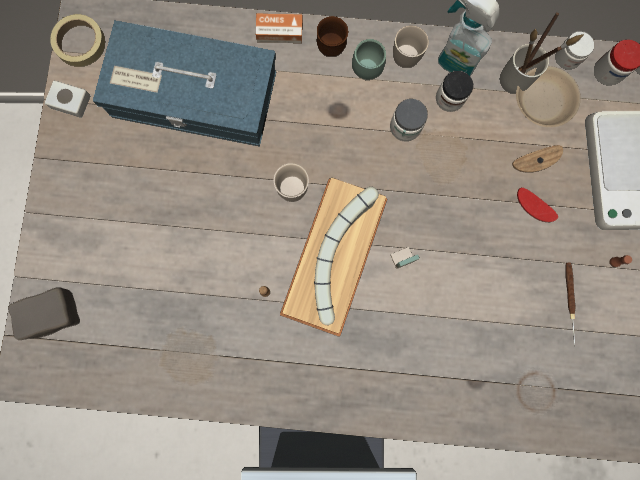

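View pics/side0.png

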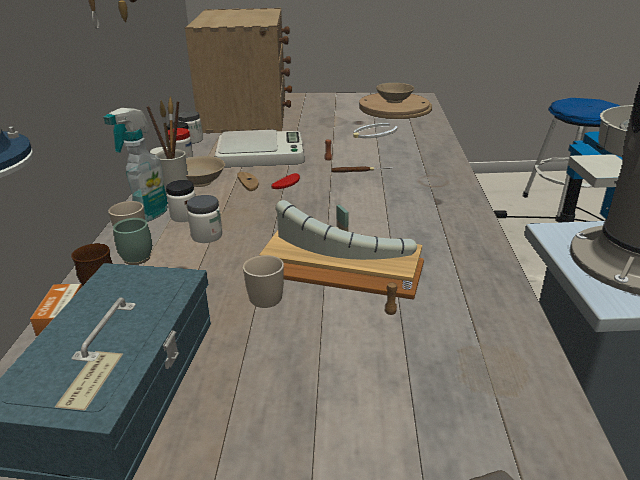

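The top view shows the ridge running from its low end at about (326,318), near the stamp at (264,291), to its high end at about (372,193), near the cup at (291,181). The tile is at (404,258), and the side view confirms the high end is by the cup. Next I'll locate the six lines.

```bash
cat > h.py <<'E'
import cv2,numpy as np
from bench import r
def ray(n,uv,z):
    c=r.camera_info(n);R=cv2.Rodrigues(c["rvec"])[0];C=-R.T@c["tvec"]
    d=R.T@np.linalg.inv(c["mtx"])@np.array([*uv,1.]);return C+d*(z-C[2])/d[2]
def proj(n,P):
    c=r.camera_info(n);return cv2.projectPoints(np.float64(P).reshape(-1,3),c["rvec"],c["tvec"],c["mtx"],None)[0].reshape(-1,2)
E
python3 - <<'E'
from h import *
im=cv2.imread("pics/top0.png")
hsv=cv2.cvtColor(im,cv2.COLOR_BGR2HSV)
x0,y0=270,170
print(im[275,323],im[287,322],im[300,305],im[250,325])
m=((im[...,0]>150)&(hsv[...,1]<60)).astype(np.uint8)
box=np.zeros_like(m);box[183:326,308:382]=1
m=cv2.morphologyEx(m*box,cv2.MORPH_CLOSE,np.ones((7,7)))
n,l,s,c=cv2.connectedComponentsWithStats(m);k=1+s[1:,4].argmax();ridge=(l==k).astype(np.uint8);print(s[k])
d=((im.max(2)<125)&(ridge>0)).astype(np.uint8)
n,l,s,c=cv2.connectedComponentsWithStats(d,connectivity=8)
L=[(tuple(c[i].round(1)),s[i,4]) for i in range(1,n) if s[i,4]>5];print(L)
v=cv2.resize(im[170:340,270:400],None,fx=4.4*.8,fy=4.4*.8,interpolation=cv2.INTER_CUBIC)
for (p,a) in L: cv2.circle(v,tuple(int(round((q-o+.5)*3.52)) for q,o in zip(p,(270,170))),3,(0,0,255),-1)
cv2.imwrite("pics/c.png",v)
L=sorted([p for p,a in L],key=lambda p:-p[1])
if len(L)==6:
    P=np.array([ray("top",p,.068+.008*i) for i,p in enumerate(L)]);print(P.round(4),np.linalg.norm(np.diff(P[:,:2],axis=0),axis=1))
    print(proj("side",P).round(1))
E
```

```text
[206 215 209] [204 214 208] [136 188 225] [205 215 209]
[ 316  187   66  138 2018]
[((np.float64(361.9), np.float64(199.8)), np.int32(15)), ((np.float64(344.4), np.float64(218.2)), np.int32(13)), ((np.float64(331.2), np.float64(238.0)), np.int32(13)), ((np.float64(324.1), np.float64(259.8)), np.int32(16)), ((np.float64(321.7), np.float64(283.3)), np.int32(19)), ((np.float64(324.6), np.float64(308.5)), np.int32(16))]
[[ 0.4418  0.0093  0.068 ]
 [ 0.4859  0.0148  0.076 ]
 [ 0.527   0.0109  0.084 ]
 [ 0.565  -0.0013  0.092 ]
 [ 0.5993 -0.0243  0.1   ]
 [ 0.631  -0.0547  0.108 ]] [0.04445421 0.0412584  0.03990064 0.04129769 0.04392375]
[[399.9 240.5]
 [374.9 238.9]
 [350.6 234.5]
 [327.8 227.7]
 [307.2 218. ]
 [288.7 206.6]]
```

View pics/c.png

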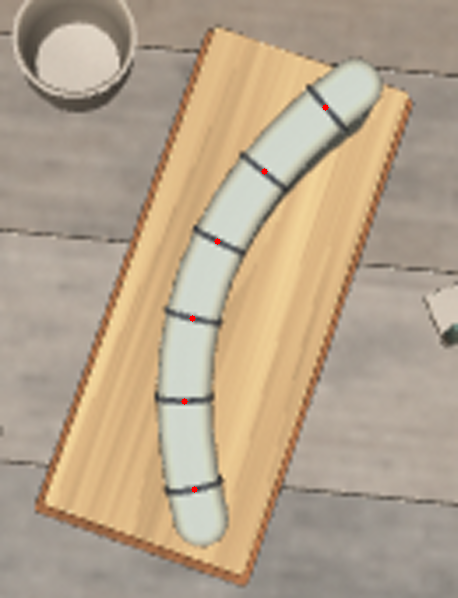

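The six line points come out 40–44 mm apart, as they should. I'll turn the tool so its axes line up with the world, shut the fingers, and go above the low end.

Call:
{"fn": "step_arm", "kwargs": {
  "moves": [
    {"rz": 10.7,"gripper": -1},
    {"rz": 10.7,"gripper": -1},
    {"rz": 10.7,"gripper": -1},
    {"rz": 10.7,"gripper": -1},
    {"rz": 10.7,"gripper": -1},
    {"rz": 10.7,"gripper": -1},
    {"dy": 40,"gripper": -1},
    {"dy": 40,"gripper": -1},
    {"dy": 40,"gripper": -1},
    {"gripper": -1},
    {"gripper": -1}
  ],
  "grip_force": 20
}}

```text
invalid input at $.moves[0]: expected keys rx, ry, rz, dx, dy, dz, gripper
```

Call:
{"fn": "step_arm", "kwargs": {
  "moves": [
    {"rx": 0,"ry": 0,"rz": 10.7,"dx": 0,"dy": 0,"dz": 0,"gripper": -1},
    {"rx": 0,"ry": 0,"rz": 10.7,"dx": 0,"dy": 0,"dz": 0,"gripper": -1},
    {"rx": 0,"ry": 0,"rz": 10.7,"dx": 0,"dy": 0,"dz": 0,"gripper": -1},
    {"rx": 0,"ry": 0,"rz": 10.7,"dx": 0,"dy": 0,"dz": 0,"gripper": -1},
    {"rx": 0,"ry": 0,"rz": 10.7,"dx": 0,"dy": 0,"dz": 0,"gripper": -1},
    {"rx": 0,"ry": 0,"rz": 10.7,"dx": 0,"dy": 0,"dz": 0,"gripper": -1},
    {"rx": 0,"ry": 0,"rz": 0,"dx": 0,"dy": 40,"dz": 0,"gripper": -1},
    {"rx": 0,"ry": 0,"rz": 0,"dx": 0,"dy": 40,"dz": 0,"gripper": -1},
    {"rx": 0,"ry": 0,"rz": 0,"dx": 0,"dy": 40,"dz": 0,"gripper": -1},
    {"rx": 0,"ry": 0,"rz": 0,"dx": 0,"dy": 0,"dz": 0,"gripper": -1}
  ],
  "grip_force": 20
}}

```text
clock: 1.35
tcp_pos: [0.416, 0.6069, 0.2524]
orientation: [2.222, 2.217, -0.0]
contact_force: [0.7, -0.5, 0.1]
grip_width: -0.0
gripper_force: 0.0
```

Call:
{"fn": "step_arm", "kwargs": {
  "moves": [
    {"rx": 0,"ry": 0,"rz": 0,"dx": -30,"dy": 13,"dz": 0,"gripper": -1},
    {"rx": 0,"ry": 0,"rz": 0,"dx": -50,"dy": 13,"dz": 0,"gripper": -1},
    {"rx": 0,"ry": 0,"rz": 0,"dx": -50,"dy": 0,"dz": 0,"gripper": -1},
    {"rx": 0,"ry": 0,"rz": 0,"dx": -50,"dy": 0,"dz": 0,"gripper": -1},
    {"rx": 0,"ry": 0,"rz": 0,"dx": -50,"dy": 0,"dz": 0,"gripper": -1},
    {"rx": 0,"ry": 0,"rz": 0,"dx": -50,"dy": 0,"dz": 0,"gripper": -1},
    {"rx": 0,"ry": 0,"rz": 0,"dx": -50,"dy": 0,"dz": 0,"gripper": -1},
    {"rx": 0,"ry": 0,"rz": 0,"dx": -50,"dy": 0,"dz": 0,"gripper": -1},
    {"rx": 0,"ry": 0,"rz": 0,"dx": -50,"dy": 0,"dz": 0,"gripper": -1},
    {"rx": 0,"ry": 0,"rz": 0,"dx": -50,"dy": 0,"dz": 0,"gripper": -1},
    {"rx": 0,"ry": 0,"rz": 0,"dx": -50,"dy": 0,"dz": 0,"gripper": -1},
    {"rx": 0,"ry": 0,"rz": 0,"dx": -40,"dy": 0,"dz": 0,"gripper": -1},
    {"rx": 0,"ry": 0,"rz": 0,"dx": -28,"dy": 0,"dz": 0,"gripper": -1},
    {"rx": 0,"ry": 0,"rz": 0,"dx": 0,"dy": 0,"dz": 0,"gripper": -1},
    {"rx": 0,"ry": 0,"rz": 0,"dx": 0,"dy": 0,"dz": 0,"gripper": -1}
  ]
}}

```text
clock: 3.22
tcp_pos: [0.4395, 0.0126, 0.2532]
orientation: [-2.215, -2.227, -0.0]
contact_force: [-0.1, 0.1, 0.6]
grip_width: -0.0002
gripper_force: 0.0
```

Call:
{"fn": "step_arm", "kwargs": {
  "moves": [
    {"rx": 0,"ry": 0,"rz": 0,"dx": -3,"dy": 2,"dz": 30,"gripper": -1},
    {"rx": 0,"ry": 0,"rz": 0,"dx": 0,"dy": 0,"dz": 40,"gripper": -1},
    {"rx": 0,"ry": 0,"rz": 0,"dx": 0,"dy": 0,"dz": 40,"gripper": -1},
    {"rx": 0,"ry": 0,"rz": 0,"dx": 0,"dy": 0,"dz": 20,"gripper": -1},
    {"rx": 0,"ry": 0,"rz": 0,"dx": 0,"dy": 0,"dz": 10,"gripper": -1},
    {"rx": 0,"ry": 0,"rz": 0,"dx": 0,"dy": 0,"dz": 6,"gripper": -1},
    {"rx": 0,"ry": 0,"rz": 0,"dx": 0,"dy": 0,"dz": 0,"gripper": -1}
  ]
}}

```text
clock: 4.1
tcp_pos: [0.442, 0.0087, 0.1075]
orientation: [2.217, 2.226, 0.001]
contact_force: [-0.2, 0.1, 0.8]
grip_width: 0.0003
gripper_force: 0.0
```

```bash
python3 - <<'E'
from h import *
a=r.grab_frame("side")
cv2.imwrite("pics/s1.png",cv2.resize(a[140:320,220:460],None,fx=3.3,fy=3.3))
o=r.get_obs();print(o["tcp_pos"],o["contact_force"],proj("side",o["tcp_pos"]-[0,0,.022]))
E
```

```text
[0.44216844 0.0085363  0.1077713 ] [ 0.51650218  0.48123716 -0.11204103] [[400.27550971 231.19169686]]
```

View pics/s1.png

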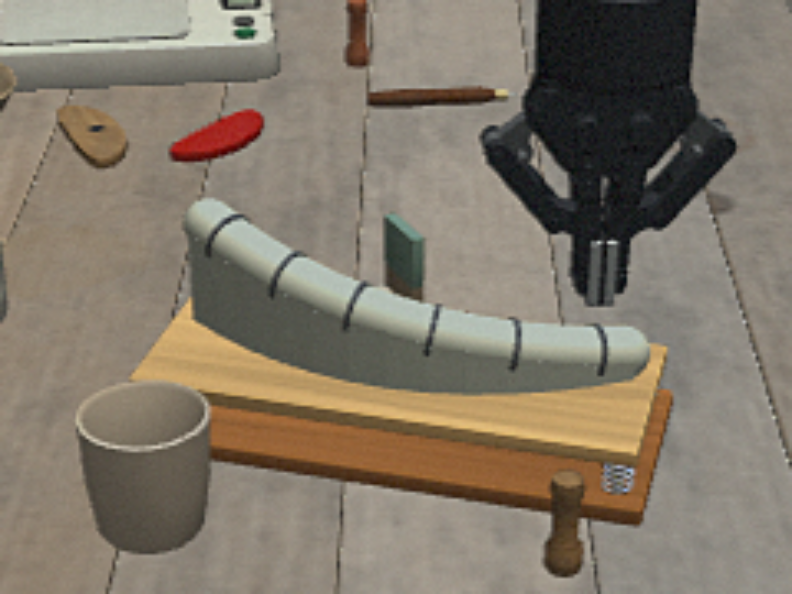

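The view shows the shut fingertips at about (602,303) in the crop, directly above the first line and some 18 mm clear. I'll go down gently.

Call:
{"fn": "step_arm", "kwargs": {
  "moves": [
    {"rx": 0,"ry": 0,"rz": 0,"dx": 0,"dy": 0,"dz": 6,"gripper": -1},
    {"rx": 0,"ry": 0,"rz": 0,"dx": 0,"dy": 0,"dz": 5,"gripper": -1},
    {"rx": 0,"ry": 0,"rz": 0,"dx": 0,"dy": 0,"dz": 3,"gripper": -1},
    {"rx": 0,"ry": 0,"rz": 0,"dx": 0,"dy": 0,"dz": 2,"gripper": -1},
    {"rx": 0,"ry": 0,"rz": 0,"dx": 0,"dy": 0,"dz": 0,"gripper": -1}
  ]
}}

```text
clock: 4.78
tcp_pos: [0.4417, 0.0082, 0.0912]
orientation: [-2.218, -2.225, 0.0]
contact_force: [-0.3, -0.4, 0.4]
grip_width: -0.0001
gripper_force: 0.1
```

Call:
{"fn": "step_arm", "kwargs": {
  "moves": [
    {"rx": 0,"ry": 0,"rz": 0,"dx": 0,"dy": 0,"dz": 1.5,"gripper": -1},
    {"rx": 0,"ry": 0,"rz": 0,"dx": 0,"dy": 0,"dz": 1.5,"gripper": -1},
    {"rx": 0,"ry": 0,"rz": 0,"dx": 0,"dy": 0,"dz": 0,"gripper": -1}
  ]
}}

```text
clock: 5.15
tcp_pos: [0.4418, 0.0082, 0.0883]
orientation: [2.218, 2.225, 0.0]
contact_force: [-0.8, -1.0, 3.5]
grip_width: -0.0002
gripper_force: 1.8
```

Call:
{"fn": "step_arm", "kwargs": {
  "moves": [
    {"rx": 0,"ry": 0,"rz": 0,"dx": 0,"dy": 0,"dz": 1.5,"gripper": -1},
    {"rx": 0,"ry": 0,"rz": 0,"dx": 0,"dy": 0,"dz": 0,"gripper": -1},
    {"rx": 0,"ry": 0,"rz": 0,"dx": 0,"dy": 0,"dz": 0,"gripper": -1}
  ]
}}

```text
clock: 5.52
tcp_pos: [0.4418, 0.0083, 0.0868]
orientation: [2.218, 2.225, 0.0]
contact_force: [-1.7, -1.3, 4.3]
grip_width: 0.0001
gripper_force: 2.3
```

Call:
{"fn": "step_arm", "kwargs": {
  "moves": [
    {"rx": 0,"ry": 0,"rz": 0,"dx": 0.8,"dy": 5.5,"dz": -1,"gripper": -1},
    {"rx": 0,"ry": 0,"rz": 0,"dx": 0.8,"dy": 5.5,"dz": -1,"gripper": -1},
    {"rx": 0,"ry": 0,"rz": 0,"dx": 0.8,"dy": 5.5,"dz": -1,"gripper": -1},
    {"rx": 0,"ry": 0,"rz": 0,"dx": 0.8,"dy": 5.5,"dz": -1,"gripper": -1},
    {"rx": 0,"ry": 0,"rz": 0,"dx": 0.8,"dy": 5.5,"dz": -1,"gripper": -1},
    {"rx": 0,"ry": 0,"rz": 0,"dx": 0.8,"dy": 5.5,"dz": -1,"gripper": -1},
    {"rx": 0,"ry": 0,"rz": 0,"dx": 0.8,"dy": 5.5,"dz": -1,"gripper": -1},
    {"rx": 0,"ry": 0,"rz": 0,"dx": 0.8,"dy": 5.5,"dz": -1,"gripper": -1},
    {"rx": 0,"ry": 0,"rz": 0,"dx": 0,"dy": 0,"dz": 0,"gripper": -1},
    {"rx": 0,"ry": 0,"rz": 0,"dx": 0,"dy": 0,"dz": 0,"gripper": -1}
  ]
}}

```text
clock: 6.78
tcp_pos: [0.4868, 0.015, 0.0951]
orientation: [2.217, 2.224, 0.003]
contact_force: [-1.2, 0.1, 4.3]
grip_width: -0.0001
gripper_force: 2.3
```

Call:
{"fn": "step_arm", "kwargs": {
  "moves": [
    {"rx": 0,"ry": 0,"rz": 0,"dx": -0.5,"dy": 5,"dz": -1,"gripper": -1},
    {"rx": 0,"ry": 0,"rz": 0,"dx": -0.5,"dy": 5,"dz": -1,"gripper": -1},
    {"rx": 0,"ry": 0,"rz": 0,"dx": -0.5,"dy": 5,"dz": -1,"gripper": -1},
    {"rx": 0,"ry": 0,"rz": 0,"dx": -0.5,"dy": 5,"dz": -1,"gripper": -1},
    {"rx": 0,"ry": 0,"rz": 0,"dx": -0.5,"dy": 5,"dz": -1,"gripper": -1},
    {"rx": 0,"ry": 0,"rz": 0,"dx": -0.5,"dy": 5,"dz": -1,"gripper": -1},
    {"rx": 0,"ry": 0,"rz": 0,"dx": -0.5,"dy": 5,"dz": -1,"gripper": -1},
    {"rx": 0,"ry": 0,"rz": 0,"dx": -0.5,"dy": 5,"dz": -1,"gripper": -1},
    {"rx": 0,"ry": 0,"rz": 0,"dx": 0,"dy": 0,"dz": 0,"gripper": -1},
    {"rx": 0,"ry": 0,"rz": 0,"dx": 0,"dy": 0,"dz": 0,"gripper": -1}
  ]
}}

```text
clock: 8.02
tcp_pos: [0.5266, 0.0109, 0.1031]
orientation: [2.217, 2.224, 0.002]
contact_force: [-2.9, 0.3, 3.9]
grip_width: -0.0001
gripper_force: 2.3
```

Call:
{"fn": "step_arm", "kwargs": {
  "moves": [
    {"rx": 0,"ry": 0,"rz": 0,"dx": -1.5,"dy": 4.8,"dz": -1,"gripper": -1},
    {"rx": 0,"ry": 0,"rz": 0,"dx": -1.5,"dy": 4.8,"dz": -1,"gripper": -1},
    {"rx": 0,"ry": 0,"rz": 0,"dx": -1.5,"dy": 4.8,"dz": -1,"gripper": -1},
    {"rx": 0,"ry": 0,"rz": 0,"dx": -1.5,"dy": 4.8,"dz": -1,"gripper": -1},
    {"rx": 0,"ry": 0,"rz": 0,"dx": -1.5,"dy": 4.8,"dz": -1,"gripper": -1},
    {"rx": 0,"ry": 0,"rz": 0,"dx": -1.5,"dy": 4.8,"dz": -1,"gripper": -1},
    {"rx": 0,"ry": 0,"rz": 0,"dx": -1.5,"dy": 4.8,"dz": -1,"gripper": -1},
    {"rx": 0,"ry": 0,"rz": 0,"dx": -1.5,"dy": 4.8,"dz": -1,"gripper": -1},
    {"rx": 0,"ry": 0,"rz": 0,"dx": 0,"dy": 0,"dz": 0,"gripper": -1},
    {"rx": 0,"ry": 0,"rz": 0,"dx": 0,"dy": 0,"dz": 0,"gripper": -1}
  ]
}}

```text
clock: 9.28
tcp_pos: [0.565, -0.0011, 0.1111]
orientation: [2.217, 2.224, 0.002]
contact_force: [-2.9, 0.3, 4.2]
grip_width: 0.0
gripper_force: 2.4
```

Next is line 5 at (0.5993, −0.0243).

Call:
{"fn": "step_arm", "kwargs": {
  "moves": [
    {"rx": 0,"ry": 0,"rz": 0,"dx": -2.6,"dy": 4.3,"dz": -1,"gripper": -1},
    {"rx": 0,"ry": 0,"rz": 0,"dx": -2.6,"dy": 4.3,"dz": -1,"gripper": -1},
    {"rx": 0,"ry": 0,"rz": 0,"dx": -2.8,"dy": 4.3,"dz": -1,"gripper": -1},
    {"rx": 0,"ry": 0,"rz": 0,"dx": -2.8,"dy": 4.3,"dz": -1,"gripper": -1},
    {"rx": 0,"ry": 0,"rz": 0,"dx": -3,"dy": 4.3,"dz": -1,"gripper": -1},
    {"rx": 0,"ry": 0,"rz": 0,"dx": -3,"dy": 4.3,"dz": -1,"gripper": -1},
    {"rx": 0,"ry": 0,"rz": 0,"dx": -3.2,"dy": 4.3,"dz": -1,"gripper": -1},
    {"rx": 0,"ry": 0,"rz": 0,"dx": -3.2,"dy": 4.3,"dz": -1,"gripper": -1},
    {"rx": 0,"ry": 0,"rz": 0,"dx": 0,"dy": 0,"dz": 0,"gripper": -1},
    {"rx": 0,"ry": 0,"rz": 0,"dx": 0,"dy": 0,"dz": 0,"gripper": -1}
  ]
}}

```text
clock: 10.52
tcp_pos: [0.5995, -0.0245, 0.1191]
orientation: [2.217, 2.224, 0.001]
contact_force: [-2.3, 0.4, 4.4]
grip_width: -0.0002
gripper_force: 2.3
```

Call:
{"fn": "step_arm", "kwargs": {
  "moves": [
    {"rx": 0,"ry": 0,"rz": 0,"dx": -3.6,"dy": 4,"dz": -1,"gripper": -1},
    {"rx": 0,"ry": 0,"rz": 0,"dx": -3.6,"dy": 4,"dz": -1,"gripper": -1},
    {"rx": 0,"ry": 0,"rz": 0,"dx": -3.8,"dy": 4,"dz": -1,"gripper": -1},
    {"rx": 0,"ry": 0,"rz": 0,"dx": -3.8,"dy": 4,"dz": -1,"gripper": -1},
    {"rx": 0,"ry": 0,"rz": 0,"dx": -3.8,"dy": 4,"dz": -1,"gripper": -1},
    {"rx": 0,"ry": 0,"rz": 0,"dx": -3.8,"dy": 4,"dz": -1,"gripper": -1},
    {"rx": 0,"ry": 0,"rz": 0,"dx": -3.8,"dy": 4,"dz": -1,"gripper": -1},
    {"rx": 0,"ry": 0,"rz": 0,"dx": -3.8,"dy": 4,"dz": -1,"gripper": -1},
    {"rx": 0,"ry": 0,"rz": 0,"dx": 0,"dy": 0,"dz": 0,"gripper": -1},
    {"rx": 0,"ry": 0,"rz": 0,"dx": 0,"dy": 0,"dz": 0,"gripper": -1}
  ]
}}

```text
clock: 11.78
tcp_pos: [0.6315, -0.0545, 0.1271]
orientation: [2.216, 2.224, 0.001]
contact_force: [-0.7, 0.5, 4.7]
grip_width: 0.0004
gripper_force: 2.2
```

```bash
python3 - <<'E'
from h import *
a=r.grab_frame("side")
cv2.imwrite("pics/s2.png",cv2.resize(a[140:320,220:460],None,fx=3.3,fy=3.3))
o=r.get_obs();print(o["tcp_pos"],o["contact_force"])
E
```

```text
[ 0.63152151 -0.05443655  0.12716921] [-0.16556809  0.90784216  5.14201974]
```

View pics/s2.png

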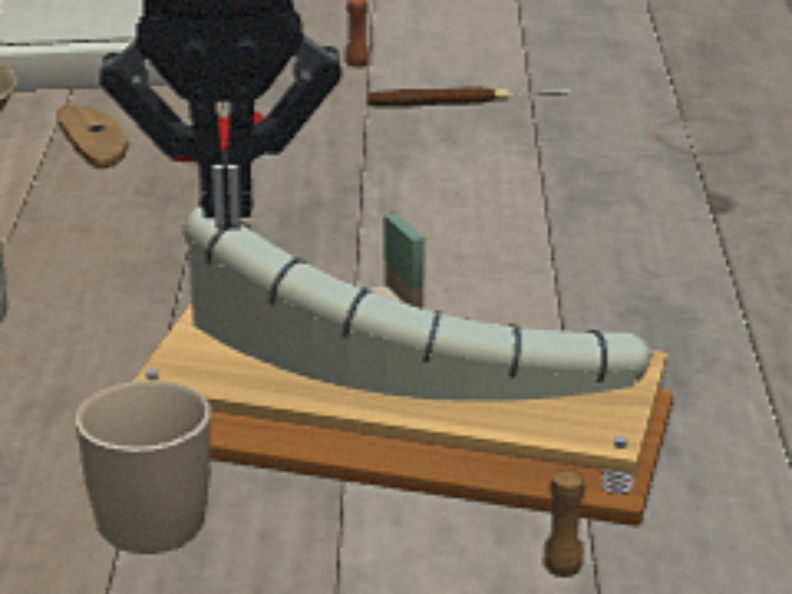

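The fingertips rest on the ridge at the sixth line, at about (228,225) in the crop. The former is down a few mm, and the cup, stamp and tile stand where they were. Now I'll lift the hand away.

Call:
{"fn": "step_arm", "kwargs": {
  "moves": [
    {"rx": 0,"ry": 0,"rz": 0,"dx": 0,"dy": 0,"dz": -3,"gripper": -1},
    {"rx": 0,"ry": 0,"rz": 0,"dx": 0,"dy": 0,"dz": -6,"gripper": -1},
    {"rx": 0,"ry": 0,"rz": 0,"dx": 0,"dy": 0,"dz": -15,"gripper": -1},
    {"rx": 0,"ry": 0,"rz": 0,"dx": 0,"dy": 0,"dz": -30,"gripper": -1},
    {"rx": 0,"ry": 0,"rz": 0,"dx": 0,"dy": 0,"dz": -40,"gripper": -1},
    {"rx": 0,"ry": 0,"rz": 0,"dx": 0,"dy": 0,"dz": -30,"gripper": -1},
    {"rx": 0,"ry": 0,"rz": 0,"dx": 0,"dy": 0,"dz": 0,"gripper": -1},
    {"rx": 0,"ry": 0,"rz": 0,"dx": 0,"dy": 0,"dz": 0,"gripper": -1},
    {"rx": 0,"ry": 0,"rz": 0,"dx": 0,"dy": 0,"dz": 0,"gripper": -1}
  ]
}}

```text
clock: 12.95
tcp_pos: [0.63, -0.0537, 0.2496]
orientation: [-2.216, -2.224, 0.003]
contact_force: [0.8, -0.5, 0.6]
grip_width: -0.0002
gripper_force: 0.0
```

```bash
python3 - <<'E'
from bench import r
o=r.get_obs();print(o["tcp_pos"],o["contact_force"])
print(r.hand_in())
E
```

```text
[ 0.6299865  -0.05373829  0.24963796] [ 0.79174361 -0.45993898  0.58859507]
the job is handed in; nothing more can be done
None
```

The fingertips touched all six lines in order from the low end with about 4–5 N of push (about 4–5 mm of give). I then lifted the hand clear and handed the job in at about 13 s; no verdict came back, and the cup, stamp and tile looked unmoved in the last picture, taken at line 6.

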